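# Index the specimen carrier and the magnifier, and hold the lock pin home

## Robot

A 6-joint arm with a two-finger parallel gripper is mounted at the origin on the work surface. World frame = base frame: x ahead of the robot, y to its left, z up, the work surface at z = 0. Lengths are in m, angles in rad, forces in N, time in s.
With the tool pointing down it reaches from about 0.375 to 0.9 m from the base axis. Payload 3.1 kg.
Tool frame: the origin (TCP) lies on the mounting face of the last link; the fingertips stand 182 mm ahead of it and the grasp point (between the pads) lies 164 mm ahead of it; z points along the fingers, y is the direction in which the jaws open and shut (so a half turn about z gives the same grasp; the last joint's range is limited). The gripper opens to 87 mm and grips with 3 to 60 N. Pads are 19 mm wide; open, the fingers measure 117 mm over their backs; the gripper's body (75 mm by 190 mm) begins 51 mm behind the grasp point.
Start: joints at [1.103, 0.527, 1.433, -0, 1.181, -0.178], TCP at [0.179, 0.599, 0.405] pointing down, gripper open.
Joint ranges: [-3.08, 3.08], [-0.75, 2.2], [0.22, 2.44], [-1.43, 4.57], [0, 2.65], [-2.85, 2.85]. Speed limits (rad/s): [2.79, 2.79, 3.14, 3.14, 3.14, 3.14].

## Interface

Orientations are given as a unit quaternion [x, y, z, w].
In Python, from rig import robot, camera, camera_model gives the robot as it stands.
- The arm moves only by the tool drive_tool, never from a script. Its argument "plan" is a list that holds one entry, the list of rows, each a list of 6 numbers: the shift along the world's x, y, z in units of 2.5 cm (1.0 is 2.5 cm), then the turn, a rotation vector about the world's x, y, z in units of 6 degrees (1.0 is 6 degrees). A call has 1 to 8 rows; each row shifts and turns the commanded pose from where the row before left it; what a row does not reach is not made up. A row lasts 1/8 s, in which the tool goes at most 62.5 mm and 10.7 degrees, less where a joint would pass 70% of its speed; a pose out of reach is approached as far as the arm can. A call with a number of a shift or a turn outside -1 to 1 is refused whole. A call with a gripper value outside its range is refused whole. "grip" is the closure, from 0 (fully open) to 1 (shut), set as the call begins (left out, the last holds). The fingers move at their own pace and stop on an object; "force" is the grip in N (left out, the last holds). Time passes only in rows, so rows that do not move let the fingers close. It gives the time, the measured TCP pose, the force and the opening at its end, in the units of the state.
- robot.get_obs(): the state, without advancing time (a new reading comes with each control period).
- camera(name): name is "scene" or "top" or "wrist"; returns the picture (400x640x3 uint8, red, green, blue); there is no depth.
- camera_model(name): a dict with "K" (3x3 intrinsics, pixels), "k1" (the pictures are not rectified: a ray, as slopes to the right and down, at radius r is drawn at 1 + k1 r^2 times it, then the intrinsics apply), "world_to_cam" (4x4, takes a point from world to camera coordinates); the wrist camera has in their place "tool_from_camera" (4x4, takes a point from camera to tool coordinates, whose origin is the TCP and whose axes are the flange's). Camera axes: x right, y up, looking along -z (the intrinsics and any distortion apply to the point x, -y, -z); pixel columns grow to the right and rows downward; lengths in m; the calibration is good to about 2 mm. A picture is of the moment at which its call begins: read the wrist's pose just before it. camera_model takes no time and is no camera call.
- robot.hand_in(): hands the job in, once; it reports no verdict.
The state is a dict: "time": time; "q": joint angles; "joint_velocities": joint speeds; "joint_torque": joint torques, N m; "position": TCP position; "tool_rot": TCP orientation; "ft_force": force on the tool from outside, world axes, zero at the start; "moment": the same for the moment, N m; "grip_width": finger opening in m.
Only numpy, scipy, OpenCV 4.12 (cv2) and the standard library are available. Lean on these libraries where they do the work, as an engineer would, in place of code of your own. Each camera call takes 0.05 s, during which the arm holds its last target.

## Task

On the inspection stand, first slide the specimen carrier along its rail until it clicks into the station that has the lamp directly behind it. Then pull up the black lock knob on the magnifier's sleeve, slide the sleeve along the bar to the next hole on the lamp's side so that the lens is over the specimen, and push the pin fully home into that hole. Finish with the gripper still on the knob, pressing the pin fully home (it springs back up if let go), with the carrier still in its station and the loose things around left where they are.

Things in the scene. Friction and masses are not known exactly. Their poses are not given: they have to be found in the camera images.
- stand: fixed inspection stand, turned up to 0.3 rad. Origin on the table top under the middle of the bar; its x points away from the robot side, its y runs along bar and rail, z up. Grey base plate 170 x 420 mm, 12 mm thick, from stand x -125 to +45 mm; two posts 30 x 44 mm at stand y +-175 mm carry the bar
- bar_mid (a point): mouth of the middle lock hole, in the top face of the square aluminium bar (30 x 30 mm, 380 long), at stand x 0, y 0, height 150 mm. Three lock holes in the bar's top: at stand y = -80, 0 and +80 mm
- rail_mid (a point): middle of the carrier rail's top face: 40 mm wide, parallel to the bar, at stand x = -72 mm, y 0, height 30 mm. Its stations are detent notches (dark cross lines on the rail) at stand y = -80 and +80 mm, level with the outer lock holes
- lamp: small fixed lamp: grey cylindrical head 34 mm diameter, axis at height 122 mm, on a thin stalk on a 50 mm square foot; 140 mm tall. It stands behind the bar at stand x about +105 mm and at stand y either -80 or +80 mm, exactly behind the working station. Origin: centre of the foot's underside; axes parallel to the stand's
- brush_block: fixed wooden block 50 x 70 x 50 mm with three upright brushes, 139 mm tall in all, behind the station that is not used. Origin: centre of its underside
- carrier (a joint): carrier position along the rail, m, positive toward stand +y; 0 = middle; starts between about -0.025 and 0.025; stations at -0.08 and +0.08, end stops at -0.10 and 0.10. Sliding takes about 2 N; at a station a spring ball drops into the notch and centres the carrier when within about 3 mm; moving it out again takes about 5 N
- carrier_centre (a point): middle of the carrier's top, a 90 x 90 mm grey plate carrying a white board with a black cross, at stand x = -72 mm and height 46 mm
- carrier_post (a point): upright steel post on the carrier, 14 mm diameter, its top at height 100 mm, standing free on an arm on the robot's side of the carrier (stand x = -150 mm). This point is on its axis at height 80 mm. The carrier can be moved by it
- sleeve (a joint): position of the magnifier sleeve along the bar, m, positive toward stand +y; starts at 0 (pin in the middle hole); the other holes are at -0.08 and +0.08, end stops at -0.11 and 0.11. Sliding takes 2 to 3 N once the pin is out
- lens_centre (a point): centre of the magnifier ring, 60 mm outer diameter, 12 mm thick, at height 118 mm, held over the carrier rail (stand x = -72 mm) by the sleeve
- knob (a joint): height of the lock plunger above fully home, m. 0 = pin 14 mm deep in its hole; let go in a hole, the spring lifts it to about 0.004; clear of the bar above 0.014; top of travel 0.020. Takes about 8 N up to hold at the top, 2 N down to hold at 0. Lowered between holes it rests on the bar at 0.014. Round-ended 10 mm pin, 12 mm holes: within 3 mm it centres itself
- knob_grip (a point): centre of the round black lock knob on top of the sleeve, 26 mm diameter, 22 mm tall, axis vertical, over the bar (stand x = 0); this point is at height 191 mm with the pin fully home, and rises with knob. The sleeve's steel collar below it, 20 mm diameter, tops out at height 178 mm and the sleeve's flat top is at 164 mm
- spray_mid (a point): loose clear bottle, 44 mm diameter, 150 mm tall, standing; point half-way up. Bystander
- beaker_mid (a point): loose glass beaker, 64 mm across, 75 mm tall; point half-way up. Bystander
- beaker2_mid (a point): loose smaller glass beaker, 52 mm across, 60 mm tall; point half-way up. Bystander
- jar_mid (a point): loose amber jar, 60 mm diameter, 60 mm tall; point half-way up. Bystander
- weight_center (a point): loose brass weight, 40 mm diameter, 35 mm tall, behind the stand; its centre. Bystander
- spatula_grip (a point): loose spatula lying flat on the table, 170 mm long; point in its handle. Bystander
There are look-alikes about, which are no part of the job. Leave any red look-alike of the lamp alone.

How it is judged:
By the outcome, as a careful person would: the job done as asked, in the order asked, and still so for the second after the job is handed in, while the arm keeps its last pose, push and grip.
It also fails if it takes over 48 s, if anything falls off the work surface, if the arm or the gripper's body presses on something with over 40 N, if the wrist force passes 120 N, or if a joint passes its speed limit or range.

## Working session

There is one attempt and no reset: what is moved stays moved. The work goes in short steps, Python scripts to look and compute and a tool call to move; the robot and the scene stay as the last step left them, time stands still between calls to the robot, and variables do not carry over. Pictures are saved under pics/ and viewed, and the job is handed in when it is done.

Besides the shell and the picture viewer there is one more tool, called after "Call:" as name([rows], argument=value, ...), one row to a line, values as JSON. drive_tool: Moves the arm, as the interface text tells. Shifts and turns lie within -1 to 1; 1 stands for 2.5 cm of shift or 6 degrees of turn. Its arguments: {"type":"object","properties":{"plan":{"type":"array","items":{"type":"array","items":{"type":"array","items":{"type":"number","minimum":-1,"maximum":1}}}},"grip":{"type":"number"},"force":{"type":"number"}},"required":["plan"]}

```bash
ls; mkdir -p pics; python3 - <<'E'
from rig import robot,camera,camera_model
import cv2
print(robot.get_obs())
for n in("scene","top","wrist"):
    cv2.imwrite(f"pics/{n}0.png",camera(n)[:,:,::-1]); print(n,camera_model(n))
E
```

```text
pics
{'time': 0.0, 'q': array([ 1.10250116e+00,  5.28471972e-01,  1.43388113e+00,  1.19067789e-05,
        1.18136577e+00, -1.78508801e-01]), 'joint_velocities': array([-5.28347516e-04,  1.31183372e-03,  4.10940323e-04,  6.32447112e-05,
       -8.18274849e-05, -1.13947105e-03]), 'joint_torque': array([ 1.17392491e-05, -4.40032017e+01, -1.76598877e+01,  6.32483815e-02,
        5.80995844e-02, -1.48583476e-04]), 'position': array([0.17841572, 0.59864698, 0.40377437]), 'tool_rot': array([ 1.44388892e-01,  9.89520448e-01, -1.00624986e-03, -3.43070247e-04]), 'ft_force': array([-0.30909816, -0.25187448, -0.0535487 ]), 'moment': array([-0.02612182, -0.01916176, -0.02302469]), 'grip_width': 0.08721243281442478}
scene {'K': array([[363.11062808,   0.        , 314.85567098],
       [  0.        , 363.11062808, 198.03858712],
       [  0.        ,   0.        ,   1.        ]]), 'k1': -0.007587071017695701, 'world_to_cam': array([[-0.76811754,  0.6399774 , -0.02060016,  0.43663643],
       [-0.36404553, -0.41001817,  0.83627505,  0.09094679],
       [ 0.52675069,  0.64985693,  0.54792306, -1.593
[... 383 characters left out ...]
5796, -0.57293337],
       [-0.11116102, -0.01348832,  0.99371087, -1.29924129],
       [ 0.        ,  0.        ,  0.        ,  1.        ]])}
wrist {'K': array([[319.77519926,   0.        , 317.79541222],
       [  0.        , 319.77519926, 194.31123407],
       [  0.        ,   0.        ,   1.        ]]), 'k1': -0.05587704542614905, 'tool_from_camera': array([[-8.91755080e-04,  9.67495649e-01,  2.52886088e-01,
         7.00197143e-02],
       [ 9.99999597e-01,  8.89249311e-04,  1.24205653e-04,
         1.08030736e-04],
       [-1.04710351e-04,  2.52886097e-01, -9.67496052e-01,
         2.06196135e-02],
       [ 0.00000000e+00,  0.00000000e+00,  0.00000000e+00,
         1.00000000e+00]])}
```

View pics/scene0.png

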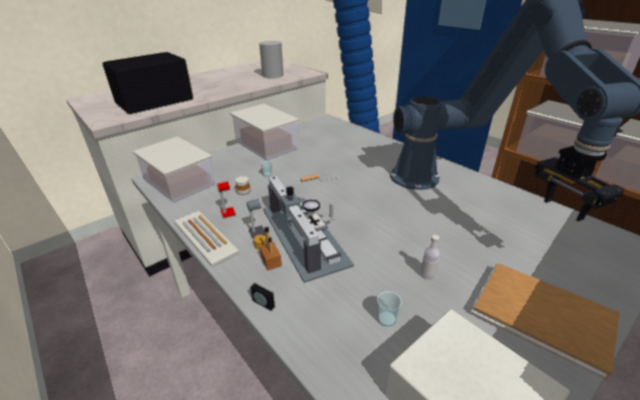

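View pics/top0.png

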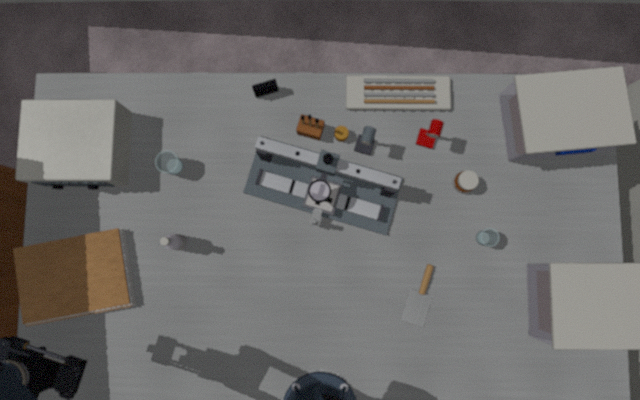

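View pics/wrist0.png

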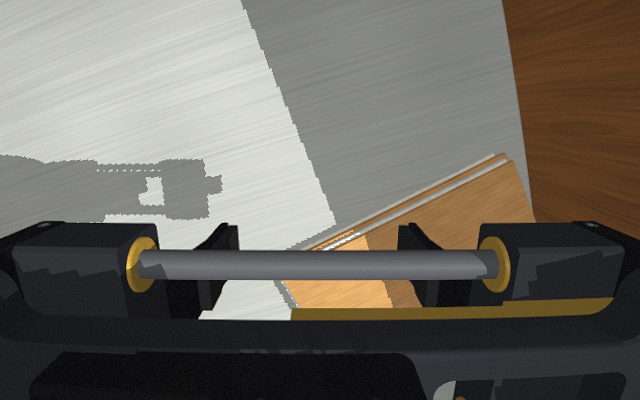

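The top view shows the stand at (325,190), the grey lamp at (366,138) on the -y side and the red look-alike at (430,135). The brush block is at (311,127), the brass weight at (341,132), the knob at (328,158) and the carrier post near (319,215). I'll zoom in next.

```bash
python3 - <<'E'
import cv2
a=cv2.imread('pics/top0.png')[85:245,225:465]
cv2.imwrite('pics/topc.png',cv2.resize(a,None,fx=3.3,fy=3.3,interpolation=cv2.INTER_CUBIC))
a=cv2.imread('pics/scene0.png')[160:290,200:370]
cv2.imwrite('pics/scenec.png',cv2.resize(a,None,fx=4.5,fy=4.5,interpolation=cv2.INTER_CUBIC))
E
```

```text
(no output)
```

View pics/topc.png

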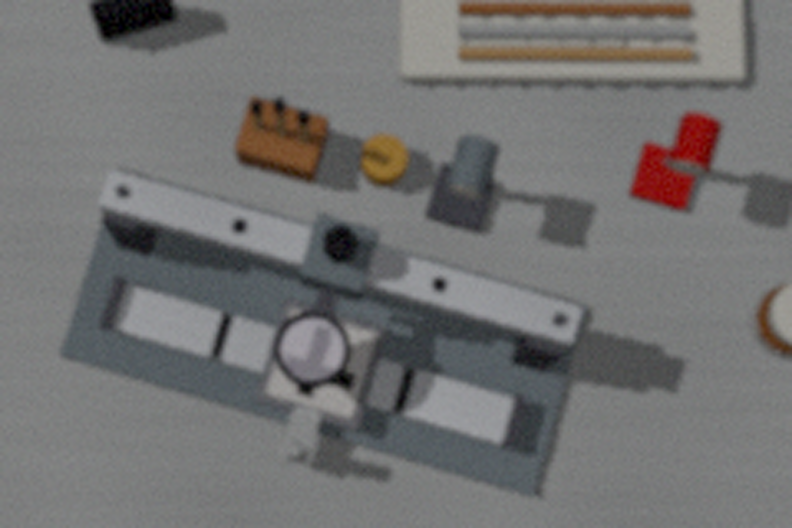

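View pics/scenec.png

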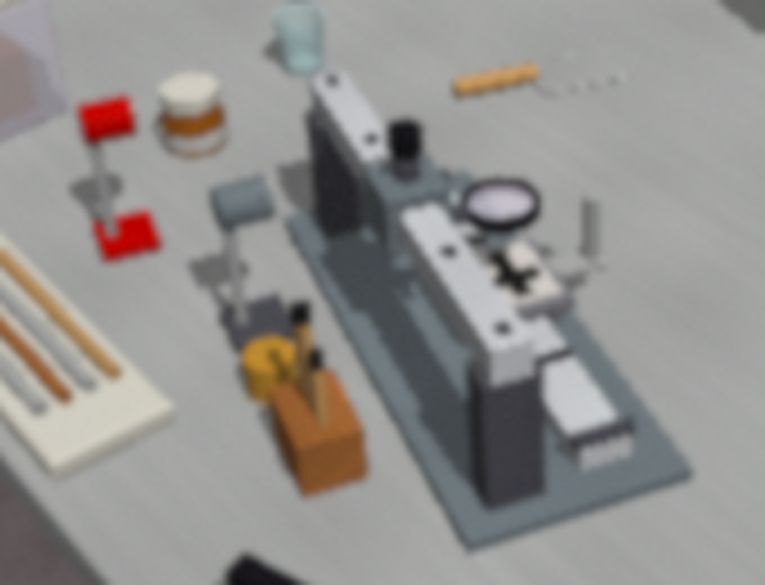

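Candidates for the lamp are the grey one at top (366,138) and the red one at (430,135), and the description picks the grey one, opposite the lock hole at crop (440,285). Candidates for the knob are the black knob at (328,158), which sits on the sleeve, the black brush tops at (303–318,117) and the black box at (265,88). The black knob on the sleeve is the one to use. Next I'll measure the stand frame.

```bash
cat > h.py <<'E'
import numpy as np,cv2
from scipy.optimize import least_squares
from scipy.spatial.transform import Rotation as R
from rig import robot,camera,camera_model
def cam(name,obs=None):
    m=camera_model(name)
    if name!='wrist': W=np.array(m['world_to_cam'])
    else:
        T=np.eye(4);T[:3,:3]=R.from_quat(obs['tool_rot']).as_matrix();T[:3,3]=obs['position']
        W=np.linalg.inv(T@m['tool_from_camera'])
    return m['K'],m['k1'],W
def ray(c,uv):
    K,k1,W=c
    d=np.array([k1,0,0,0.])
    s=cv2.undistortPoints(np.array([[uv]],float),K,d)[0,0]
    v=W[:3,:3].T@np.array([s[0],-s[1],-1.]); o=-W[:3,:3].T@W[:3,3]
    return o,v/np.linalg.norm(v)
def onz(c,uv,z):
    o,v=ray(c,uv); return o+v*(z-o[2])/v[2]
def proj(c,p):
    K,k1,W=c; q=W[:3,:3]@np.asarray(p)+W[:3,3]
    s=np.array([q[0],-q[1]])/-q[2]; s=s*(1+k1*(s@s))
    return K[0,0]*s[0]+K[0,2],K[1,1]*s[1]+K[1,2]
E
python3 - <<'E'
from h import *
t=cam('top');s=cam('scene')
g=cv2.cvtColor(cv2.imread('pics/top0.png'),cv2.COLOR_BGR2GRAY).astype(float)
P=[]
for x,y in((123,191),(239,226),(440,285),(560,320)):
    u,v=225+x/3.3,85+y/3.3
    iu,iv=int(round(u)),int(round(v))
    w=g[iv-3:iv+4,iu-3:iu+4]; wt=np.clip(w.max()*.75-w,0,None)
    yy,xx=np.mgrid[iv-3:iv+4,iu-3:iu+4]
    c=((wt*xx).sum()/wt.sum(),(wt*yy).sum()/wt.sum())
    p=onz(t,c,.15);P.append(p);print(c,p)
P=np.array(P);print(np.linalg.norm(np.diff(P,axis=0),axis=1),np.linalg.norm(P[0]-P[3]))
d=P[1]-P[2];y=d/np.linalg.norm(d);x=np.array([y[1],-y[0],0]);o=(P[1]+P[2])/2
print('origin',o,'yaw',np.arctan2(-y[0],y[1]))
def st(p):p=np.asarray(p)-o;return p@x,p@y
print('knob',st(onz(t,(225+340/3.3,85+243/3.3),.206)))
print('lamp foot',st(onz(t,(225+463/3.3,85+200/3.3),.01)))
for n in((122,191),(560,320)):print(st(onz(t,(225+n[0]/3.3,85+n[1]/3.3),.15)))
for n in((220,335),(404,390)):print('notch',st(onz(t,(225+n[0]/3.3,85+n[1]/3.3),.03)))
print('board lowercorners',[st(onz(t,(225+a/3.3,85+b/3.3),.046)) for a,b in((266,388),(357,418))])
# post in top ; scene top
for yy in(-.03,-.02,-.01,0,.01,.02,.03):
    w=lambda z:np.r_[(o-.150*x+yy*y)[:2],z]
    a=proj(t,w(.1));b=proj(t,w(.05));c=proj(s,w(.1));e=proj(s,w(.05))
    f=lambda q,u,v,k:np.round([(q[0]-u)*k,(q[1]-v)*k])
    print(yy,f(a,225,85,3.3),f(b,225,85,3.3),f(c,200,160,4.5),f(e,200,160,4.5),w(.08))
E
```

```text
(np.float64(261.80513231756214), np.float64(142.69286287089014)) [0.70226948 0.15285141 0.15      ]
(np.float64(297.150499001996), np.float64(153.07225548902196)) [0.67577367 0.0622601  0.15      ]
(np.float64(357.69237147595356), np.float64(170.75953565505804)) [ 0.6311538  -0.09139251  0.15      ]
(np.float64(394.30141287284147), np.float64(181.43720565149135)) [ 0.60448626 -0.18356105  0.15      ]
[0.09438651 0.16000017 0.09594894] 0.35033541240322275
origin [ 0.65346374 -0.0145662   0.15      ] yaw -0.28262131851541755
knob (np.float64(-0.0022809620631210514), np.float64(-0.0016014947602909788))
lamp foot (np.float64(0.10168401762197403), np.float64(-0.08433799225968214))
(np.float64(-0.0001617369319282462), np.float64(0.17383802156941341))
(np.float64(-0.0009280270670532667), np.float64(-0.17726823524389554))
notch (np.float64(-0.07229776359564438), np.float64(0.0799764331410002))
notch (np.float64(-0.07280878029644598), np.float64(-0.08108610308273483))
board lowercorners [(np.float64(-0.10557900451694772), np.float64(0.02904351128681616)), (np.float64(-0.10796809464744178), np.float64(-0.05006000794953051))]
-0.03 [319. 456.] [319. 460.] [579. 180.] [579. 233.] [ 0.50104836 -0.00154495  0.08      ]
-0.02 [307. 452.] [307. 456.] [585. 187.] [585. 239.] [0.5038371  0.00805833 0.08      ]
-0.01 [295. 449.] [296. 453.] [590. 193.] [590. 246.] [0.50662584 0.01766161 0.08      ]
0 [283. 445.] [284. 449.] [596. 200.] [596. 253.] [0.50941458 0.02726488 0.08      ]
0.01 [271. 441.] [272. 446.] [602. 207.] [601. 260.] [0.51220332 0.03686816 0.08      ]
0.02 [259. 438.] [261. 442.] [608. 213.] [607. 266.] [0.51499206 0.04647144 0.08      ]
0.03 [247. 434.] [249. 439.] [613. 220.] [613. 273.] [0.5177808  0.05607472 0.08      ]
```

Call:
drive_tool([
  [[0.57,-1,0,0,0,0],[0.57,-1,0,0,0,0],[0.57,-1,0,0,0,0],[0.57,-1,0,0,0,0],[0.57,-1,0,0,0,0],[0.57,-1,0,0,0,0],[0.57,-1,0,0,0,0],[0.57,-1,0,0,0,0]],
], grip=0, force=40)

```text
time: 1.15
position: [0.2929, 0.398, 0.4046]
tool_rot: [0.144, 0.99, -0.0, -0.0]
ft_force: [0.5, -0.0, 0.4]
grip_width: 0.0874
```

Call:
drive_tool([
  [[0.57,-1,0,0,0,0],[0.57,-1,0,0,0,0],[0.57,-1,0,0,0,0],[0.57,-1,0,0,0,0],[0.57,-1,0,0,0,0],[0.57,-1,0,0,0,0],[0.57,-1,0,0,0,0],[0.5,-1,0,0,0,0]],
])

```text
time: 2.15
position: [0.4052, 0.1981, 0.4047]
tool_rot: [0.144, 0.99, -0.0, -0.0]
ft_force: [-0.5, -0.1, -0.4]
grip_width: 0.0868
```

Call:
drive_tool([
  [[0.5,-1,0,0,0,0],[0.5,-1,0,0,0,0],[0.5,-1,0,0,0,0],[0.5,-1,0,0,0,0],[0.5,-1,0,0,0,0],[0,0,0,0,0,0]],
])

```text
time: 2.9
position: [0.4682, 0.0726, 0.4047]
tool_rot: [0.146, 0.989, -0.0, 0.0]
ft_force: [-0.2, 0.2, 0.8]
grip_width: 0.0872
```

```bash
python3 - <<'E'
from h import *
o=robot.get_obs();im=camera('wrist')[:,:,::-1].copy();cv2.imwrite('pics/w1raw.png',im)
print(o['position'],o['tool_rot'])
c=cam('wrist',o)
yw=-.2826;x=np.array([np.cos(yw),np.sin(yw)]);y=np.array([-x[1],x[0]]);O=np.array([.6535,-.0146])
def w(a,b,z):return np.r_[O+a*x+b*y,z]
for n,p in dict(post=w(-.15,-.01,.1),knob=w(0,0,.206),hm=w(0,-.08,.15),hp=w(0,.08,.15),nm=w(-.072,-.08,.03),np_=w(-.072,.08,.03)).items():
    u=proj(c,p);print(n,u);cv2.circle(im,(int(u[0]),int(u[1])),4,(0,0,255),1)
cv2.imwrite('pics/w1.png',im)
E
```

```text
[0.46817738 0.07262531 0.40467153] [ 1.45764983e-01  9.89319198e-01 -3.90053213e-05  3.03654114e-04]
post (np.float64(274.41027474172347), np.float64(243.08421342187808))
knob (np.float64(279.9584824165874), np.float64(470.48536854420206))
hm (np.float64(203.00451219018078), np.float64(408.60546874704164))
hp (np.float64(370.46162659615476), np.float64(408.5794274723651))
nm (np.float64(228.5570818622386), np.float64(279.07857680592844))
np_ (np.float64(357.6628362772135), np.float64(278.11824416148636))
```

View pics/w1.png

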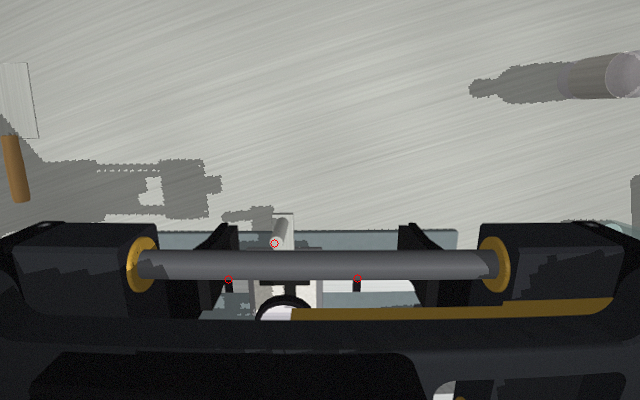

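Call:
drive_tool([
  [[0.49,-0.72,0,0,0,0],[0.49,-0.72,0,0,0,0],[0.49,-0.72,0,0,0,0],[0,0,-1,0,0,0],[0,0,-1,0,0,0],[0,0,-1,0,0,0],[0,0,-0.5,0,0,0],[0,0,0,0,0,0]],
])

```text
time: 3.95
position: [0.5043, 0.0195, 0.3166]
tool_rot: [0.145, 0.989, 0.0, -0.001]
ft_force: [0.4, 1.0, -0.1]
grip_width: 0.0872
```

```bash
python3 - <<'E'
from h import *
o=robot.get_obs();im=camera('wrist')[:,:,::-1].copy();cv2.imwrite('pics/w2.png',im)
print(o['position'],o['tool_rot'],o['ft_force'])
c=cam('wrist',o)
print(proj(c,o['position']+[0,0,-.219]))
E
```

```text
[0.50431217 0.01945931 0.31655029] [ 1.44586004e-01  9.89491884e-01  1.95813937e-06 -8.35952328e-04] [ 0.43362679  0.97583586 -0.13965092]
(np.float64(317.77639528989783), np.float64(221.63295431708255))
```

View pics/w2.png

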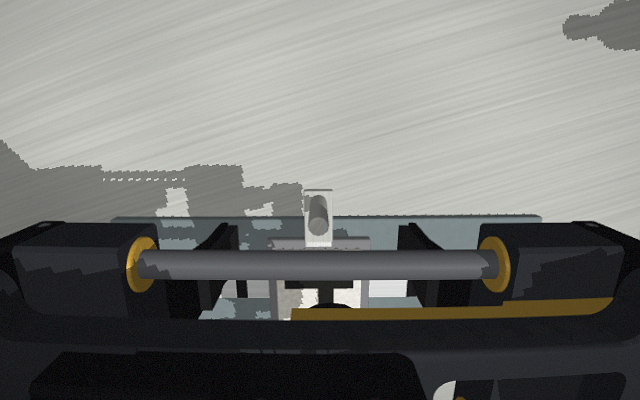

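The post's top is at (319,230), centred between the fingers, so I can go down and grip it.

Call:
drive_tool([
  [[0,0,-1,0,0,0],[0,0,-1,0,0,0],[0,0,-0.7,0,0,0],[0,0,0,0,0,0]],
])

```text
time: 4.5
position: [0.5043, 0.0199, 0.2497]
tool_rot: [0.144, 0.99, 0.0, -0.0]
ft_force: [0.1, 0.3, 0.8]
grip_width: 0.0871
```

Call:
drive_tool([
  [[0,0,0,0,0,0],[0,0,0,0,0,0],[0,0,0,0,0,0],[0,0,0,0,0,0],[0,0,0,0,0,0]],
], grip=1, force=15)

```text
time: 5.12
position: [0.5041, 0.0199, 0.2499]
tool_rot: [0.144, 0.99, -0.0, 0.0]
ft_force: [0.1, -0.3, 0.7]
grip_width: 0.0447
```

Call:
drive_tool([
  [[0,0,0,0,0,0],[0,0,0,0,0,0],[0,0,0,0,0,0],[0,0,0,0,0,0],[0,0,0,0,0,0]],
])

```text
time: 5.75
position: [0.5041, 0.0199, 0.2497]
tool_rot: [0.144, 0.99, -0.0, -0.0]
ft_force: [-0.2, 0.5, -0.9]
grip_width: 0.0134
```

Call:
drive_tool([
  [[-0.133,-0.458,0,0,0,0],[-0.133,-0.458,0,0,0,0],[-0.133,-0.458,0,0,0,0],[-0.133,-0.458,0,0,0,0],[-0.133,-0.458,0,0,0,0],[-0.133,-0.458,0,0,0,0],[0,0,0,0,0,0],[0,0,0,0,0,0]],
])

```text
time: 6.75
position: [0.4839, -0.0494, 0.2497]
tool_rot: [0.144, 0.99, -0.001, -0.0]
ft_force: [-2.4, -4.8, 0.1]
grip_width: 0.0132
```

```bash
python3 - <<'E'
from h import *
o=robot.get_obs();p=o['position'][:2]-[.6535,-.0146];print(o['position'],p@[.9603,-.2789],p@[.2789,.9603],o['ft_force'],o['grip_width'])
E
```

```text
[ 0.48387858 -0.04937451  0.24969805] -0.15318883723907029 -0.08070137528799037 [-2.36941569 -4.83210894  0.07400608] 0.013209270936102762
```

Force on the tool is about 5 N toward -y, so the ball is already pulling the carrier into the notch. Releasing should let it centre.

Call:
drive_tool([
  [[-0.01,-0.03,0,0,0,0],[0,0,0,0,0,0],[0,0,0,0,0,0],[0,0,0,0,0,0]],
], grip=0.6)

```text
time: 7.25
position: [0.484, -0.0493, 0.2498]
tool_rot: [0.144, 0.99, 0.0, 0.0]
ft_force: [-0.1, 0.0, -0.7]
grip_width: 0.0344
```

```bash
python3 - <<'E'
from h import *
o=robot.get_obs();im=camera('wrist')[:,:,::-1].copy();cv2.imwrite('pics/w3.png',im)
print(o['position'],o['ft_force'],o['grip_width'])
E
```

```text
[ 0.48395133 -0.04931303  0.24978652] [-0.06053622  0.03730463 -0.6977809 ] 0.034426590477035786
```

View pics/w3.png

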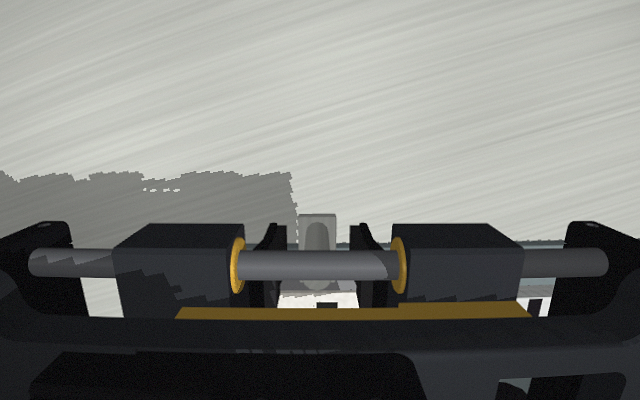

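Call:
drive_tool([
  [[0,0,0.6,0,0,0],[0,0,1,0,0,0],[0,0,1,0,0,0],[0,0,1,0,0,0],[0,0,1,0,0,0],[0,0,1,0,0,0],[0,0,1,0,0,0],[0,0,0,0,0,0]],
], grip=0)

```text
time: 8.3
position: [0.4841, -0.0495, 0.4173]
tool_rot: [0.144, 0.99, -0.001, 0.003]
ft_force: [0.4, 0.1, -0.3]
grip_width: 0.0867
```

Call:
drive_tool([
  [[0.97,0.2,0,0,0,0],[0.97,0.2,0,0,0,0],[0.97,0.2,0,0,0,0],[0.97,0.2,0,0,0,0],[0.97,0.2,0,0,0,0],[0.97,0.2,0,0,0,0],[0.96,0.2,0,0,0,0],[0,0,0,0,0,0]],
])

```text
time: 9.3
position: [0.6541, -0.0142, 0.4134]
tool_rot: [0.144, 0.99, 0.0, -0.001]
ft_force: [-0.6, 0.5, -0.2]
grip_width: 0.0871
```

```bash
python3 - <<'E'
from h import *
o=robot.get_obs();im=camera('wrist')[:,:,::-1].copy();cv2.imwrite('pics/w4.png',im)
print(o['position'],o['ft_force'],o['grip_width'])
c=cam('wrist',o)
print(proj(c,np.r_[o['position'][:2],.206]),proj(c,[.6535,-.0146,.206]))
im=camera('top')[85:245,225:465,::-1]
cv2.imwrite('pics/t4.png',cv2.resize(im,None,fx=3.3,fy=3.3,interpolation=cv2.INTER_CUBIC))
E
```

```text
[ 0.65406913 -0.01423347  0.41335064] [-0.63588084  0.4560576  -0.16813617] 0.08708794297503104
(np.float64(317.72481953548834), np.float64(227.76718980724223)) (np.float64(316.8965758941776), np.float64(227.0995733060857))
```

View pics/w4.png

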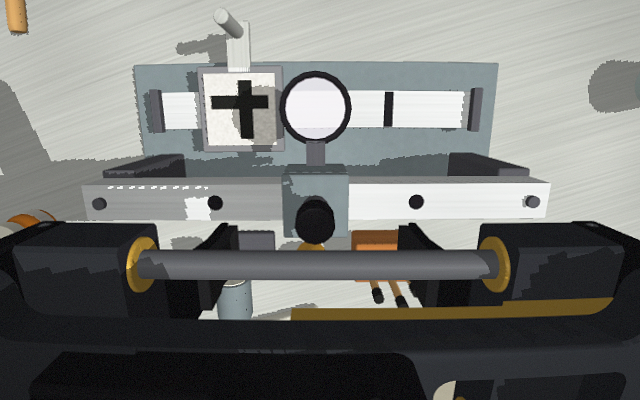

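View pics/t4.png

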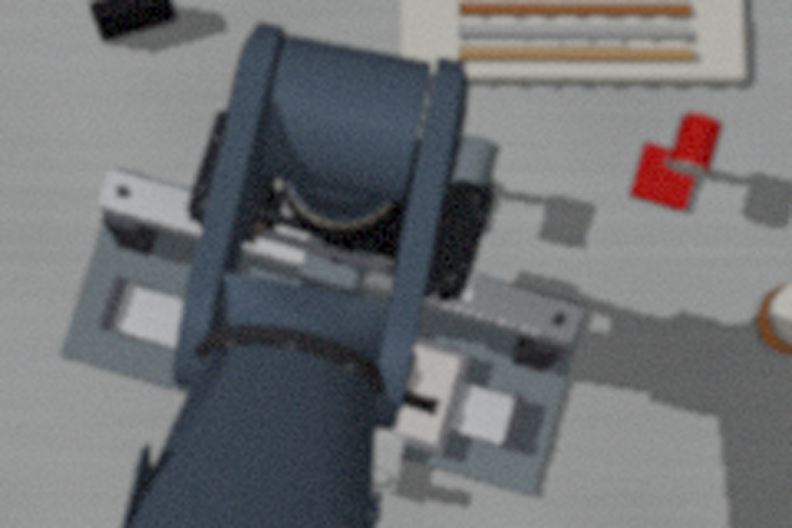

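Knob top is at (316,226), matching the prediction of (317,227). The carrier's cross is at (240,103), on the lamp side. Going down to grip the knob.

Call:
drive_tool([
  [[0,0,-0.8,0,0,0],[0,0,-0.8,0,0,0],[0,0,-0.6,0,0,0],[0,0,0,0,0,0]],
])

```text
time: 9.9
position: [0.6524, -0.0146, 0.3584]
tool_rot: [0.145, 0.99, 0.0, -0.002]
ft_force: [0.5, -0.0, -0.1]
grip_width: 0.0872
```

Call:
drive_tool([
  [[0,0,0,0,0,0],[0,0,0,0,0,0],[0,0,0,0,0,0],[0,0,0,0,0,0],[0,0,0,0,0,0],[0,0,0,0,0,0],[0,0,0,0,0,0],[0,0,0,0,0,0]],
], grip=1, force=40)

```text
time: 10.9
position: [0.6533, -0.0148, 0.3597]
tool_rot: [0.144, 0.99, -0.0, -0.0]
ft_force: [-0.8, -1.8, -0.2]
grip_width: 0.0248
```

Call:
drive_tool([
  [[0,0,0.2,0,0,0],[0,0,0.2,0,0,0],[0,0,0.14,0,0,0],[0,0,0,0,0,0],[0,0,0,0,0,0]],
])

```text
time: 11.52
position: [0.6533, -0.0146, 0.3728]
tool_rot: [0.144, 0.99, -0.0, -0.0]
ft_force: [1.2, -2.5, -7.3]
grip_width: 0.0251
```

Call:
drive_tool([
  [[-0.11,-0.384,0,0,0,0],[-0.11,-0.384,0,0,0,0],[-0.11,-0.384,0,0,0,0],[-0.11,-0.384,0,0,0,0],[-0.11,-0.384,0,0,0,0],[-0.11,-0.384,0,0,0,0],[-0.11,-0.384,0,0,0,0],[-0.12,-0.384,0,0,0,0]],
])

```text
time: 12.52
position: [0.6308, -0.0919, 0.3732]
tool_rot: [0.144, 0.99, 0.0, -0.0]
ft_force: [2.1, 0.8, -7.1]
grip_width: 0.025
```

Call:
drive_tool([
  [[0,0,0,0,0,0],[0,0,0,0,0,0]],
])

```text
time: 12.78
position: [0.6308, -0.0919, 0.3732]
tool_rot: [0.144, 0.99, -0.001, -0.0]
ft_force: [0.4, -1.8, -7.0]
grip_width: 0.025
```

```bash
python3 - <<'E'
from h import *
o=robot.get_obs();p=o['position'][:2]-[.6535,-.0146];print(o['position'],p@[.9603,-.2789],p@[.2789,.9603],o['ft_force'],o['grip_width'])
im=camera('wrist')[:,:,::-1].copy();cv2.imwrite('pics/w5.png',im)
E
```

```text
[ 0.63083629 -0.09191033  0.373154  ] -0.00020211295425677286 -0.080562022556994 [ 0.36508138 -1.81165906 -7.04812776] 0.025045812144747017
```

View pics/w5.png

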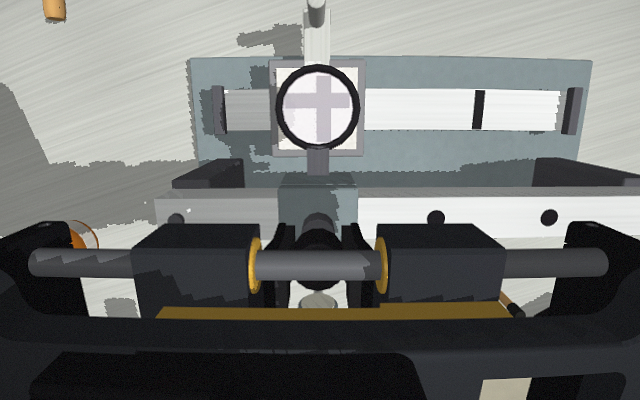

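The lens ring, centred at (318,107), is over the cross, and the sleeve is at -80.6 mm. Pressing the pin down.

Call:
drive_tool([
  [[0,0,-0.15,0,0,0],[0,0,-0.15,0,0,0],[0,0,-0.15,0,0,0],[0,0,-0.15,0,0,0],[0,0,0,0,0,0],[0,0,0,0,0,0]],
])

```text
time: 13.58
position: [0.631, -0.0914, 0.3584]
tool_rot: [0.144, 0.99, -0.0, -0.0]
ft_force: [-4.8, -2.5, 0.8]
grip_width: 0.025
```

Call:
drive_tool([
  [[0,0,-0.06,0,0,0],[0,0,-0.06,0,0,0],[0,0,0,0,0,0],[0,0,0,0,0,0]],
])

```text
time: 14.08
position: [0.631, -0.0914, 0.3558]
tool_rot: [0.144, 0.99, -0.0, -0.0]
ft_force: [-4.3, -2.6, 3.4]
grip_width: 0.0247
```

Call:
drive_tool([
  [[0,0,-0.06,0,0,0],[0,0,0,0,0,0],[0,0,0,0,0,0]],
])

```text
time: 14.45
position: [0.6309, -0.0914, 0.3556]
tool_rot: [0.144, 0.99, -0.0, 0.0]
ft_force: [-6.7, -2.3, 9.2]
grip_width: 0.0248
```

Call:
drive_tool([
  [[0,0,-0.03,0,0,0],[0,0,0,0,0,0],[0,0,0,0,0,0],[0,0,0,0,0,0]],
])

```text
time: 14.95
position: [0.6309, -0.0914, 0.3555]
tool_rot: [0.144, 0.99, -0.0, 0.0]
ft_force: [-6.6, -1.4, 11.4]
grip_width: 0.0247
```

```bash
python3 - <<'E'
from h import *
o=robot.get_obs();p=o['position'][:2]-[.6535,-.0146];print(o['position'],p@[.9603,-.2789],p@[.2789,.9603],o['ft_force'],o['grip_width'])
im=camera('wrist')[:,:,::-1].copy();c=cam('wrist',o)
yw=-.2826;x=np.array([np.cos(yw),np.sin(yw)]);y=np.array([-x[1],x[0]]);O=np.array([.6535,-.0146])
w=lambda a,b,z:np.r_[O+a*x+b*y,z]
for q in (w(-.072,-.08,.046),w(-.15,-.08,.1),w(-.072,-.08,.124),w(-.117,-.125,.046),w(-.117,-.035,.046)):
    u=proj(c,q);print(u);cv2.circle(im,(int(u[0]),int(u[1])),4,(0,0,255),1)
cv2.imwrite('pics/w6.png',im)
im=camera('scene')[:,:,::-1];cv2.imwrite('pics/s6.png',cv2.resize(im[130:330,130:450],None,fx=2.5,fy=2.5))
E
```

```text
[ 0.63086816 -0.09138847  0.35552796] -0.0003170574328752721 -0.08005198459570116 [-6.59968302 -1.38149224 11.4441653 ] 0.024652755706090282
(np.float64(317.3762579901155), np.float64(108.79102209421389))
(np.float64(316.26920919832213), np.float64(-11.699745789523405))
(np.float64(317.14776817101983), np.float64(108.06442399741684))
(np.float64(263.8592849628814), np.float64(54.98567228726185))
(np.float64(370.0739182221567), np.float64(54.07983822917305))
```

View pics/w6.png

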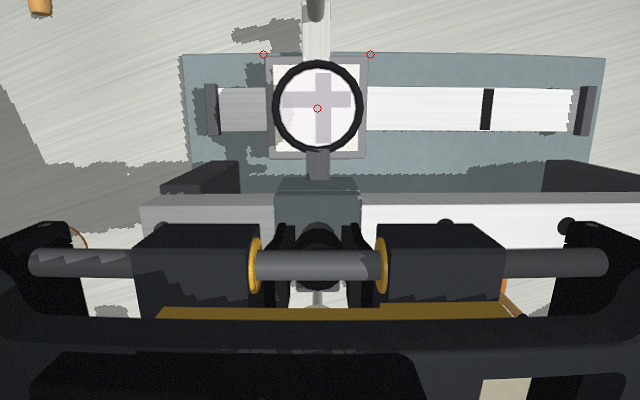

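View pics/s6.png

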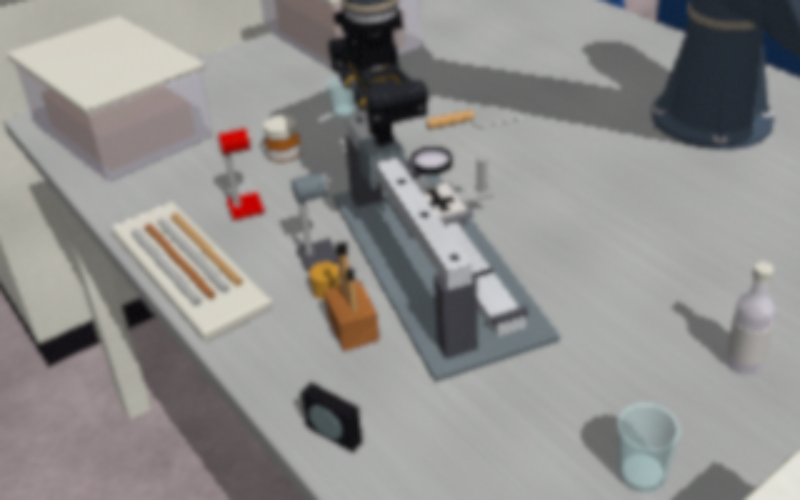

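```bash
python3 - <<'E'
from rig import robot
print(robot.hand_in());o=robot.get_obs();print(o['position'],o['ft_force'],o['time'])
E
```

```text
the job is handed in; nothing more can be done
None
the job is handed in; nothing more can be done
```

The job is done and handed in at about 15 s. The carrier is in the lamp-side station (stand y = -80 mm). The lock pin is pressed home in the lamp-side hole, with the gripper still on the knob.

**Carrier:** I slid it by its post until the detent pulled it in at about 5 N, then released it. In the last wrist picture the plate's centre is within about 1 mm of the station.

**Sleeve and pin:** I lifted the knob about 13 mm, slid the sleeve, and pressed the pin down. My last readings:
- **Sleeve position:** -80.05 mm, with the lens ring over the specimen.
- **Pin height:** 4.2 mm below where the knob was gripped sprung up in the middle hole (expected 4 mm), and it met a hard stop.
- **Push:** about 11 N down, with the gripper still holding the knob.

**Surroundings:** the spray bottle, nearer beaker, jar, weight and spatula looked undisturbed in the last scene picture. The smaller beaker was partly behind the arm. I judged this by eye and did not measure it.

**One disagreement:** the black cross seen through the lens sits about 5 pixels off the ring's centre. The plate's edges, and the cross seen earlier without the lens, were centred, so I put it down to the lens. A sideways force of about 7 N also remained on the tool at the end.

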